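Park the anvil and hold the reading lens on its balance point

TASK

Get the reading lens of the bench micrometer stand ready for wiping: wind the crank anticlockwise, seen from above, all the way to its end stop so that the anvil is fully down, then swing the hinged lens up to its balance point, standing straight up, without letting it drop back or tip over backwards. Touch the lens only by its metal frame, never the glass, and leave the other tools in the drawer where they lie. Finish while still holding the frame upright with the fingers so that both faces can be wiped; do not let go.

Things in the scene. Friction and masses are not known exactly. Their poses are not given: they have to be found in the camera images.
- drawer: cork-lined open oak drawer on the bench, fixed, 400 mm (x) by 660 mm (y) outside, walls 12 mm thick and 95 mm high; origin under its centre; the cork floor lies at z = 9 mm
- stand: dark bench micrometer stand on the cork floor, it does not move; origin at the underside in the middle, own x to its back (hinge side), own y to its micrometer head, z up. Base plate 150 by 150 mm, 20 mm high, from own y = -60 to 90 mm; crank on a 22 mm high gear housing on the -y side; anvil under the lens between the spindle and the fixed face, whose blocks stand at most 51 mm high; hinge bracket at the back up to 84 mm high
- crank (a joint): knurled steel crank with upright axis, angle in rad: 0 = end stop with the anvil fully down (handle towards the stand's own -y); grows clockwise seen from above up to 2.6, raising the anvil 5 mm per rad. Turns stiffly (about 0.04 N m, some 1.2 N at the handle) and stays where it is left
- crank_axis (a point): point on the crank's axis, at the height of crank_handle
- crank_handle (a point): point to grip on the centre line of the crank's upright round knurled handle, 34 mm from the crank axis; the handle is 11 mm thick and reaches 14 mm above this point and 26 mm below it, where it stands on the flat crank arm; the crank's round hub, 28 mm across, ends 24 mm below this point
- lens_angle (a joint): angle of the hinged lens in rad: 0 = lying flat over the anvil (rests on a stop), 1.571 = upright, its balance point; past that it falls backwards to its rear stop at 2.7. The hinge is almost free, so it falls either way if not held
- lens_hinge (a point): middle of the lens's hinge axis, 78 mm above the stand's underside; the axis runs along the stand's own y
- lens_flap: the hinged lens: a bright steel frame 58 mm long (own x) by 48 mm wide (own y) and 8 mm thick (own z) with straight parallel sides, its near edge 11 mm and its far edge 69 mm from the hinge axis, and beyond that a 9 mm long brass thumb tab, 16 mm wide; origin on the hinge axis, own -x points to the free end: along the stand's -x when flat, up when upright. Weighs about 110 g, balanced in its own plane
- lens_glass (a point): centre of the rectangular glass in the lens frame, 40 mm from the hinge axis; glass 44 mm (own x) by 36 mm, 3 mm thick, recessed 2.5 mm below both faces of the frame; not to be touched
- thread_micrometer: nickel-plated thread micrometer lying in the drawer, about 140 by 70 by 18 mm; origin inside its C-frame; leave alone
- dial_indicator: black dial indicator lying face up, 58 mm across, 25 mm high, stem to its own -x reaching 64 mm; origin under the dial's centre; leave alone
- gauge_blocks: three ground steel gauge blocks standing in a wooden rack 50 by 90 mm, 44 mm high in all; origin under its centre; leave alone
- c_spanner: brass C-spanner lying flat, about 150 by 60 by 6 mm; origin near the handle's middle; leave alone

How it is judged:
By the outcome, as a careful person would: the job done as asked, in the order asked, and still so for the second after the job is handed in, while the arm keeps its last pose, push and grip.
It also fails if it takes over 48 s, if anything falls off the work surface, if the arm or the gripper's body presses on something with over 40 N, if the wrist force passes 120 N, or if a joint passes its speed limit or range.

ROBOT

A 7-joint arm with a two-finger parallel gripper is mounted at the origin on the work surface. World frame = base frame: x ahead of the robot, y to its left, z up, the work surface at z = 0. Lengths are in m, angles in degrees, forces in N, time in s.
With the tool pointing down it reaches from about 0.425 to 0.875 m from the base axis. Payload 4.7 kg.
Tool frame: the origin (TCP) lies at the very end of the fingers, on their centre line; the grasp point (between the pads) lies 19 mm behind it (env.grasp_offset is the distance from the TCP to the grasp point, in m); z points along the fingers, y is the line along which they close (so a half turn about z gives the same grasp; the last joint's range is limited). The gripper opens to 87 mm and grips with 3 to 60 N. Pads are 19 mm wide; open, the fingers measure 117 mm over their backs; the gripper's body (75 mm by 190 mm) begins 51 mm behind the grasp point.
Start: joints at [75.636, 18.392, -4.016, 83.108, 1.295, 78.541, -3.26], TCP at [0.17, -0.627, 0.223] pointing down, gripper open.
Joint ranges: [-163.93, 163.93], [-17.29, 119.83], [-79.2, 71.16], [3.27, 140.29], [-89.18, 269.18], [5.43, 117.66], [-154.24, 154.24]. Speed limits (degrees/s): [147.25, 147.25, 180, 180, 180, 180, 180].

INTERFACE

Orientations are given as [roll, pitch, yaw] about the fixed x, y, z axes, in that order (R = Rz(yaw) Ry(pitch) Rx(roll)).
In Python, from cell import env gives the robot as it stands. The module is installed in compiled form; this text tells all that it offers.
- The arm moves only by the tool drive_tool, never from a script. Its argument "moves" is one flat list of numbers, 5 for each row, row after row: the shift along the tool's x, y, z in units of 40 mm (1.0 is 40 mm), then the turn about the tool's z in units of 10 degrees (1.0 is 10 degrees), then the finger opening in mm, from 0 to 87. A call has 1 to 5 rows; each row is the pose to reach, as a shift and turn from the pose commanded when the call began, along the tool's axes at that moment; what a row does not reach only later rows make up. A row lasts 1/8 s, in which the tool goes at most 62.5 mm and 10.7 degrees, less where a joint would pass 70% of its speed; a pose out of reach is approached as far as the arm can. A call with a gripper value outside its range is refused whole. The fingers move at their own pace and stop on an object; "squeeze" is the grip in N (left out, the last holds). Time passes only in rows, so rows that repeat a pose let the fingers close. It gives the time, the measured TCP pose, the force, the opening and the grip force at its end, in the units of the state.
- env.get_obs(): the state, without advancing time (a new reading comes with each control period).
- env.read_camera(name): name is "scene" or "top" or "wrist"; returns (picture, depth): 400x640x3 uint8, red, green, blue; 400x640 float32, m along the optical axis (not along the pixel's ray), 0 where there is no reading.
- env.camera_model(name): a dict with "K" (3x3 intrinsics, pixels), "rvec" (rotation vector, rad) and "tvec" (3), from world to camera coordinates, as OpenCV has them; the wrist camera has in their place "tool_from_camera" (4x4, takes a point from camera to tool coordinates, whose origin is the TCP and whose axes are the flange's). Camera axes: x right, y down, z forward; pixel columns grow to the right and rows downward; lengths in m; the calibration is good to about 2 mm. The wrist camera is an equidistant fisheye: a pixel r from the principal point sees the ray r / f radians off the axis. A picture is of the moment at which its call begins: read the wrist's pose just before it. camera_model takes no time and is no camera call.
- env.sign_off(): hands the job in; it is judged then, once.
The state is a dict: "time_s": time; "qpos": joint angles; "joint_velocities": joint speeds; "effort": joint torques, N m; "tool_pos": TCP position; "tool_rot": TCP orientation; "force": force on the tool from outside, world axes, zero at the start; "wrist_torque": the same for the moment, N m; "grip_width": finger opening in m; "grasp_force": force on a finger pad.
Only numpy, scipy, OpenCV 4.12 (cv2) and the standard library are available. Lean on these libraries where they do the work, as an engineer would, in place of code of your own. Each camera call takes 0.05 s, during which the arm holds its last target. There are 200 camera calls.

## Working session

There is one attempt and no reset: what is moved stays moved. The work goes in short steps, Python scripts to look and compute and a tool call to move; the robot and the scene stay as the last step left them, time stands still between calls to the robot, and variables do not carry over. Pictures are saved under pics/ and viewed, at most 10 in all, crops included, and the job is handed in when it is done.

Besides the shell and the picture viewer there is one more tool, called in YAML: its name, and indented under it one key for each argument. drive_tool: Moves the arm, as the interface text tells. Its arguments: {"type":"object","properties":{"moves":{"type":"array","items":{"type":"number"}},"squeeze":{"type":"number"}},"required":["moves"]}

```bash
mkdir -p pics; cat > h.py <<'E'
import numpy as np,cv2
from scipy.spatial.transform import Rotation as R
from cell import env
def cam(n):
    m=env.camera_model(n);return np.array(m["K"]),R.from_rotvec(np.array(m["rvec"]).ravel()).as_matrix(),np.array(m["tvec"]).ravel()
def pt(n,d,u,v):
    K,Rm,t=cam(n);z=d[v,u];p=np.array([(u-K[0,2])/K[0,0]*z,(v-K[1,2])/K[1,1]*z,z]);return Rm.T@(p-t)
def cloud(n,d):
    K,Rm,t=cam(n);v,u=np.mgrid[:d.shape[0],:d.shape[1]]
    p=np.stack([(u-K[0,2])/K[0,0]*d,(v-K[1,2])/K[1,1]*d,d],-1);return (p-t)@Rm
E
python3 - <<'E'
from h import *
for n in("top","scene"):
    a,d=env.read_camera(n);cv2.imwrite(f"pics/{n}0.png",a[...,::-1]);np.save(n,d);np.save(n+"c",a)
    K,Rm,t=cam(n);print(n,K[0,0],-Rm.T@t)
print(env.get_obs())
E
```

```text
top 509.2869427399965 [0.52872106 0.05332402 1.32011026]
scene 366.60850586151025 [1.13247571 0.07729432 0.7283738 ]
{'time_s': 0.1, 'qpos': array([75.63629355, 18.43448231, -4.01466412, 83.16963276,  1.29292133,
       78.53894791, -3.26072746]), 'joint_velocities': array([-0.04188684,  0.0057541 ,  0.01383311, -0.17433805, -0.03895344,
        0.10768152,  0.05116936]), 'effort': array([ 9.09654500e-05, -4.92570877e+01, -4.05569337e-01, -3.13398635e+01,
       -6.39704615e-02,  3.94826999e-02,  8.21464027e-05]), 'tool_pos': array([ 0.16993746, -0.62687675,  0.2215594 ]), 'tool_rot': array([-1.79902049e+02,  3.68992969e-03,  1.51713769e+01]), 'force': array([ 0.10271782, -0.63994862,  0.07943057]), 'wrist_torque': array([0.0417383 , 0.03955179, 0.04012408]), 'grasp_force': 0.0, 'grip_width': 0.08702934050566787}
```

View pics/top0.png

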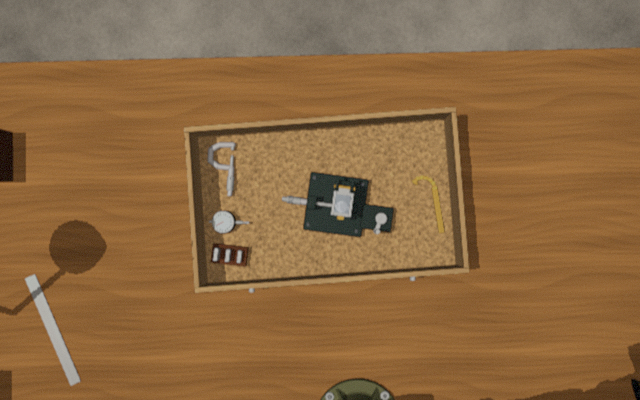

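View pics/scene0.png

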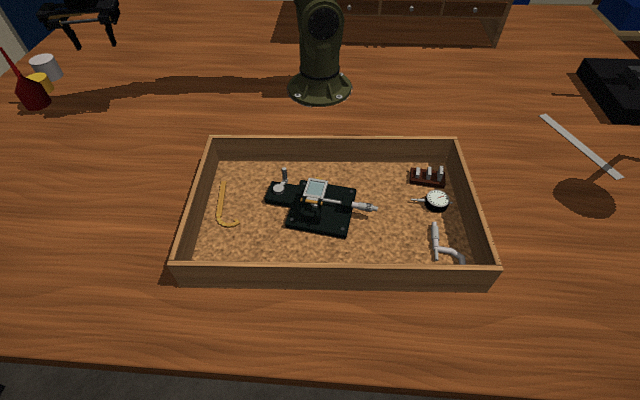

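The top view shows the stand in the drawer centre: lens at about (343,204), with the hinge side up (+x). The crank hub is at about (381,218) and its handle at about (377,230), pointing at the robot. The scene view confirms that the lens lies flat.

```bash
python3 - <<'E'
from h import *
a=np.load("topc.npy");d=np.load("top.npy")
c=cv2.resize(a[165:245,275:403],None,fx=6,fy=6,interpolation=cv2.INTER_NEAREST);cv2.imwrite("pics/c1.png",c[...,::-1])
P=cloud("top",d)
# black base
g=a.astype(int)
m=np.zeros(d.shape,np.uint8);m[165:245,275:403]=1
dark=((g.sum(-1)<130)&(m>0)).astype(np.uint8)
dark=cv2.morphologyEx(dark,cv2.MORPH_CLOSE,np.ones((15,15)))
cs,_=cv2.findContours(dark,cv2.RETR_EXTERNAL,cv2.CHAIN_APPROX_NONE)
k=max(cs,key=cv2.contourArea);print(cv2.minAreaRect(k),cv2.approxPolyDP(k,4,True).squeeze().tolist())
for n in("top","scene"):
    dd=np.load(n+".npy");aa=np.load(n+"c.npy").astype(int);Q=cloud(n,dd)
    reg=(abs(Q[...,0]-.52)<.12)&(abs(Q[...,1]+.02)<.16)
    hi=reg&(Q[...,2]>.045)
    lab,L,st,ce=cv2.connectedComponentsWithStats(hi.astype(np.uint8))
    for i in range(1,lab):
        q=Q[L==i]
        if len(q)>8: print(n,len(q),q.min(0).round(3),q.max(0).round(3),np.median(q,0).round(3),ce[i].round())
for y in range(196,240,2): print(y,[int(round(P[y,x,2]*1000)) for x in range(330,396,3)])
E
```

```text
((349.886474609375, 205.85153198242188), (86.17073822021484, 56.03741455078125), 7.594643592834473) [[312, 173], [306, 213], [316, 226], [357, 235], [362, 228], [389, 230], [392, 209], [366, 204], [367, 181]]
top 1028 [ 0.52  -0.012  0.045] [0.623 0.14  1.32 ] [0.563 0.031 0.088] [335. 200.]
top 10 [ 0.512 -0.074  0.045] [ 0.527 -0.067  0.052] [ 0.521 -0.071  0.047] [381. 218.]
top 25 [ 0.48  -0.063  0.047] [0.529 0.053 1.32 ] [ 0.488 -0.057  0.08 ] [377. 231.]
scene 60 [ 0.483 -0.063  0.045] [ 0.496 -0.051  0.084] [ 0.492 -0.056  0.066] [284. 174.]
scene 1074 [ 0.519 -0.012  0.045] [0.624 0.139 0.096] [0.574 0.033 0.086] [321. 199.]
196 [26, 89, 86, 89, 88, 88, 91, 91, 35, 33, 27, 30, 33, 14, 5, 14, 11, 8, 7, 13, 14, 8]
198 [29, 91, 89, 90, 89, 94, 90, 91, 27, 35, 25, 32, 26, 6, 13, 9, 15, 12, 18, 9, 9, 6]
200 [30, 94, 87, 87, 89, 90, 86, 89, 28, 30, 34, 28, 14, 11, 6, 11, 9, 8, 13, 14, 12, 12]
202 [29, 93, 89, 88, 87, 88, 90, 96, 33, 34, 28, 28, 11, 10, 13, 13, 11, 11, 13, 14, 12, 8]
204 [47, 91, 92, 85, 90, 94, 88, 89, 52, 31, 31, 30, 32, 13, 11, 12, 12, 8, 8, 13, 11, 8]
206 [51, 
[... 842 characters left out ...]
29, 33, 31, 30, 33, 31, 30, 27, 30, 32, 33, 35, 30, 31, 41, 32, 33, 35, 34, 7]
226 [32, 33, 25, 32, 35, 30, 32, 33, 31, 31, 28, 31, 30, 32, 28, 31, 45, 34, 31, 32, 29, 9]
228 [31, 30, 31, 29, 30, 33, 32, 26, 31, 27, 30, 32, 30, 29, 31, 42, 1320, 33, 29, 29, 31, 12]
230 [30, 30, 26, 31, 32, 29, 32, 34, 33, 32, 30, 8, 3, 11, 34, 63, 88, 33, 31, 32, 32, 10]
232 [31, 31, 31, 27, 34, 34, 26, 31, 26, 28, 34, 12, 13, 8, 11, 80, 81, 9, 11, 36, 9, 7]
234 [12, 8, 27, 30, 30, 29, 32, 28, 33, 33, 28, 9, 5, 12, 8, 12, 4, 15, 11, 12, 9, 11]
236 [5, 11, 9, 10, 6, 11, 27, 31, 28, 29, 30, 10, 11, 13, 8, 10, 10, 8, 9, 4, 10, 9]
238 [8, 7, 6, 8, 8, 12, 13, 12, 16, 9, 16, 12, 11, 6, 10, 5, 5, 11, 12, 10, 12, 9]
```

View pics/c1.png

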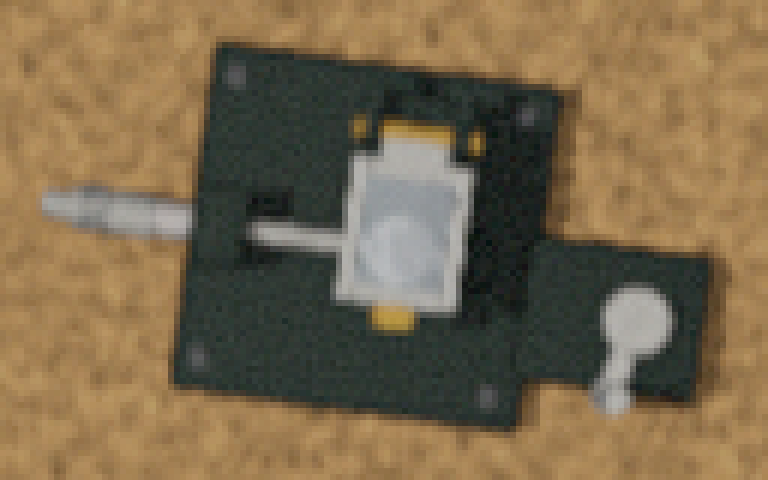

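The crop shows the hub at zoomed (638,320), the handle at (612,398), and the stand yawed about -7°. The lens frame spans zoomed x 335–475. I'll move above the handle first.

```bash
cat >> h.py <<'E'
def to(p,yaw=None,obs=None):
    o=obs or env.get_obs();Rm=R.from_euler("xyz",o["tool_rot"],degrees=True).as_matrix()
    s=Rm.T@(np.array(p)-o["tool_pos"])/.04
    t=0 if yaw is None else -((yaw-o["tool_rot"][2]+180)%360-180)/10
    print("t",o["time_s"],"pos",o["tool_pos"].round(4),o["tool_rot"].round(1),"F",o["force"].round(1),"w",round(o["grip_width"],4),"-> move",s.round(2),round(t,2))
def ray(n,u,v,z):
    K,Rm,t=cam(n);c=-Rm.T@t;d=Rm.T@np.linalg.inv(K)@[u,v,1];return c+d*(z-c[2])/d[2]
E
python3 - <<'E'
from h import *
f=lambda a,b:(275+a/6-.5,165+b/6-.5)
for nm,(a,b),z in[("hub",(638,320),.045),("handle",(612,398),.083),("bl0",(218,44),.029),("bl1",(175,383),.029),("br0",(565,95),.029),("br1",(515,430),.029),("TL",(352,153),.091),("TR",(476,170),.091),("BR",(458,312),.091),("BL",(334,296),.091),("tab",(392,330),.09)]: print(nm,ray("top",*f(a,b),z).round(4))
to((.49,-.057,.2),83)
E
```

```text
hub [ 0.52   -0.0711  0.045 ]
handle [ 0.489  -0.0561  0.083 ]
bl0 [0.6408 0.102  0.029 ]
bl1 [0.4979 0.1233 0.029 ]
br0 [ 0.6157 -0.0443  0.029 ]
br1 [ 0.4747 -0.0196  0.029 ]
TL [0.5902 0.0467 0.091 ]
TR [ 0.5821 -0.003   0.091 ]
BR [0.5252 0.0056 0.091 ]
BL [0.5328 0.0553 0.091 ]
tab [0.5186 0.0323 0.09  ]
t 0.1 pos [ 0.1699 -0.6269  0.2216] [-179.9    0.    15.2] F [ 0.1 -0.6  0.1] w 0.087 -> move [ 11.45 -11.66   0.56] -6.78
```

drive_tool:
  moves: [11.5,-11.6,0.5,-6.8,87,11.5,-11.6,0.5,-6.8,87,11.5,-11.6,0.5,-6.8,87,11.5,-11.6,0.5,-6.8,87,11.5,-11.6,0.5,-6.8,87]

```text
time_s: 0.72
tool_pos: [0.3249, -0.3537, 0.2127]
tool_rot: [-180.0, 0.0, 69.2]
force: [0.5, 0.3, 0.2]
grip_width: 0.0869
grasp_force: 0.0
```

```bash
python3 - <<'E'
from h import *
to((.489,-.0565,.17),81)
E
```

```text
t 0.725 pos [ 0.3249 -0.3537  0.2127] [-180.     0.    69.2] F [0.5 0.3 0.2] w 0.0869 -> move [8.4  1.2  1.07] -1.18
```

drive_tool:
  moves: [8.4,1.2,1.1,-1.2,35,8.4,1.2,1.1,-1.2,35,8.4,1.2,1.1,-1.2,35,8.4,1.2,1.1,-1.2,35,8.4,1.2,1.1,-1.2,35]

```text
time_s: 1.35
tool_pos: [0.4761, -0.0837, 0.1725]
tool_rot: [180.0, 0.0, 80.9]
force: [1.0, -0.0, -0.2]
grip_width: 0.0454
grasp_force: 0.0
```

drive_tool:
  moves: [1.2,0,0,0,35,1.2,0,0,0,35]

```text
time_s: 1.6
tool_pos: [0.4835, -0.0331, 0.1726]
tool_rot: [-180.0, -0.1, 81.4]
force: [-0.4, 0.7, 0.2]
grip_width: 0.0358
grasp_force: 0.0
```

```bash
python3 - <<'E'
from h import *
to((.489,-.0565,.17),81)
a,d=env.read_camera("wrist");cv2.imwrite("pics/w1.png",a[...,::-1]);np.save("w1c",a);np.save("w1",d);m=env.camera_model("wrist");print(m)
E
```

```text
t 1.6 pos [ 0.4835 -0.0331  0.1726] [-1.80e+02 -1.00e-01  8.14e+01] F [-0.4  0.7  0.2] w 0.0358 -> move [-0.56  0.22  0.06] 0.04
{'K': array([[309.70691629,   0.        , 321.62145541],
       [  0.        , 309.70691629, 199.4245452 ],
       [  0.        ,   0.        ,   1.        ]]), 'tool_from_camera': array([[ 7.27152399e-05, -9.67620851e-01, -2.52408169e-01,
         7.01656149e-02],
       [ 9.99999363e-01, -2.14009299e-04,  1.10850237e-03,
        -4.59456869e-04],
       [-1.12662770e-03, -2.52408088e-01,  9.67620219e-01,
        -1.62571185e-01],
       [ 0.00000000e+00,  0.00000000e+00,  0.00000000e+00,
         1.00000000e+00]])}
```

View pics/w1.png

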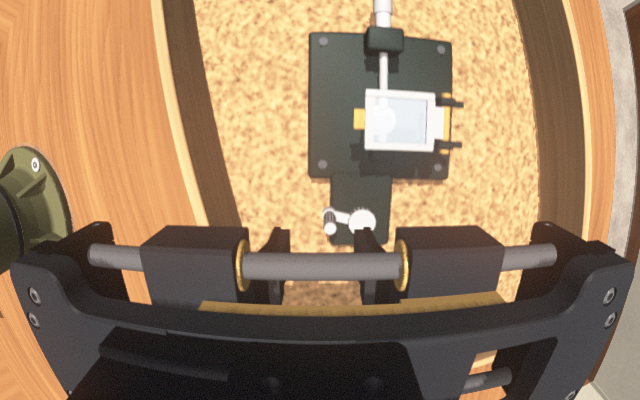

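The wrist view shows the stand squared up with the tool. The hub is at about (362,222), the handle runs from about (329,210) to (330,233), and the lens frame spans about (364,90)–(435,151).

```bash
cat >> h.py <<'E'
def wray(u,v,z,o):
    m=env.camera_model("wrist");K=m["K"];T=m["tool_from_camera"]
    x=np.array([u-K[0,2],v-K[1,2]]);r=np.linalg.norm(x);th=r/K[0,0]
    d=np.r_[x/r*np.sin(th),np.cos(th)] if r else np.array([0,0,1.])
    Rt=R.from_euler("xyz",o["tool_rot"],degrees=True).as_matrix()
    c=Rt@T[:3,3]+o["tool_pos"];d=Rt@T[:3,:3]@d
    return c+d*(z-c[2])/d[2]
E
python3 - <<'E'
from h import *
o=env.get_obs();a=np.load("w1c.npy")
cv2.imwrite("pics/w1c.png",cv2.resize(a[75:250,290:470],None,fx=3.3,fy=3.3,interpolation=cv2.INTER_CUBIC)[...,::-1])
for nm,u,v,z in[("hub",362,222,.045),("hbase",329,211,.045),("htop",330,231,.083),("TL",365,90,.091),("TR",435,93,.091),("BR",434,151,.091),("BL",363,149,.091)]:print(nm,wray(u,v,z,o).round(4))
to((.489,-.0565,.17),81,o)
E
```

```text
hub [ 0.5182 -0.0707  0.045 ]
hbase [ 0.4874 -0.0542  0.045 ]
htop [ 0.4864 -0.0608  0.083 ]
TL [0.531  0.0523 0.091 ]
TR [0.5885 0.0443 0.091 ]
BR [ 0.5818 -0.0032  0.091 ]
BL [0.5227 0.0061 0.091 ]
t 1.65 pos [ 0.4831 -0.0361  0.1725] [-180.     0.    81.1] F [-0.  -0.8  0. ] w 0.0357 -> move [-0.48  0.22  0.06] 0.01
```

View pics/w1c.png

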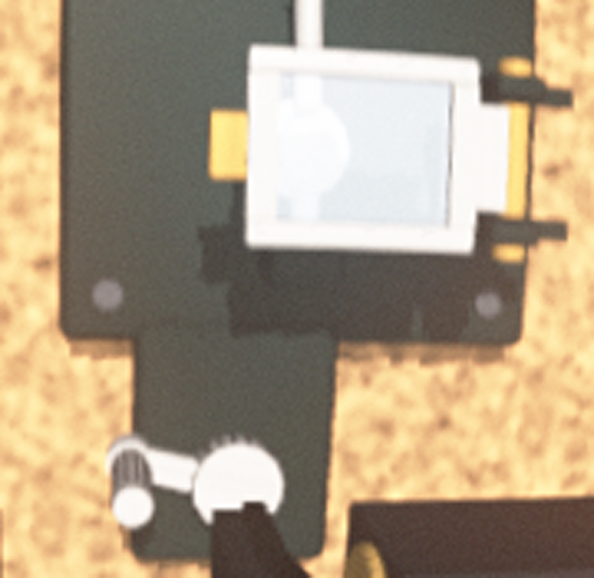

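drive_tool:
  moves: [-0.5,0.2,0,0,35,-0.5,0.2,1.5,0,35,-0.5,0.2,2.0,0,35,-0.5,0.2,2.0,0,35]
  squeeze: 8

```text
time_s: 2.15
tool_pos: [0.4863, -0.0619, 0.091]
tool_rot: [-179.8, 0.0, 80.7]
force: [-0.3, -0.7, 0.5]
grip_width: 0.035
grasp_force: 0.0
```

```bash
python3 - <<'E'
from h import *
to((.488,-.0565,.054),81.4)
E
```

```text
t 2.15 pos [ 0.4863 -0.0619  0.091 ] [-179.8    0.    80.7] F [-0.3 -0.7  0.5] w 0.035 -> move [0.14 0.02 0.92] -0.07
```

drive_tool:
  moves: [0.1,0,0.5,0,35,0.1,0,0.9,0,35,0.1,0,0.9,0,35,0.1,0,0.9,0,35]

```text
time_s: 2.65
tool_pos: [0.4892, -0.0555, 0.0575]
tool_rot: [179.9, 0.0, 80.9]
force: [0.5, -0.5, 1.7]
grip_width: 0.035
grasp_force: 0.0
```

drive_tool:
  moves: [0,0,0,0,5,0,0,0,0,5,0,0,0,0,5,0,0,0,0,5]

```text
time_s: 3.15
tool_pos: [0.4875, -0.0548, 0.0568]
tool_rot: [-179.9, 0.0, 80.9]
force: [-4.3, 1.2, 5.0]
grip_width: 0.0108
grasp_force: 8.0
```

```bash
python3 - <<'E'
from h import *
to((.488,-.0565,.054),81.4)
for n in ["top"]:
    a,d=env.read_camera(n);np.save(n+"c2",a)
a,d=env.read_camera("wrist");cv2.imwrite("pics/w2.png",cv2.resize(a[60:320,200:460],None,fx=2,fy=2)[...,::-1])
E
```

```text
t 3.15 pos [ 0.4875 -0.0548  0.0568] [-179.9    0.    80.9] F [-4.3  1.2  5. ] w 0.0108 -> move [-0.04  0.02  0.07] -0.05
```

```bash
python3 - <<'E'
from h import *
h0=np.deg2rad(156.5);r=.034
o=env.get_obs();Rt=R.from_euler("xyz",o["tool_rot"],degrees=True).as_matrix()
for f in range(0,126,8):
    h=h0+np.deg2rad(f);d=r*np.array([np.cos(h)-np.cos(h0),np.sin(h)-np.sin(h0),0])
    print(f,(Rt.T@d/.04).round(2)[:2])
E
```

```text
0 [0. 0.]
8 [-0.12 -0.02]
16 [-0.24 -0.03]
24 [-0.35 -0.01]
32 [-0.47  0.01]
40 [-0.58  0.06]
48 [-0.68  0.12]
56 [-0.78  0.19]
64 [-0.86  0.27]
72 [-0.93  0.37]
80 [-0.99  0.47]
88 [-1.03  0.58]
96 [-1.05  0.7 ]
104 [-1.06  0.82]
112 [-1.05  0.94]
120 [-1.03  1.05]
```

drive_tool:
  moves: [-0.12,-0.02,-0.05,0,5,-0.24,-0.03,-0.05,0,5,-0.35,-0.01,-0.05,0,5,-0.47,0.01,-0.05,0,5,-0.58,0.06,-0.05,0,5]

```text
time_s: 3.88
tool_pos: [0.4858, -0.0789, 0.0582]
tool_rot: [-179.8, 0.0, 80.9]
force: [-4.6, 1.6, -5.8]
grip_width: 0.0108
grasp_force: 8.0
```

drive_tool:
  moves: [-0.1,0.06,0,0,5,-0.2,0.13,0,0,5,-0.28,0.21,0,0,5,-0.35,0.31,0,0,5,-0.41,0.41,0,0,5]

```text
time_s: 4.5
tool_pos: [0.498, -0.1012, 0.0581]
tool_rot: [-179.7, 0.3, 80.8]
force: [-8.1, -4.5, -3.7]
grip_width: 0.0105
grasp_force: 8.0
```

drive_tool:
  moves: [-0.04,0.11,0,0,5,-0.06,0.23,0,0,5,-0.06,0.3,0,0,5,-0.06,0.3,0,0,5]

```text
time_s: 5.0
tool_pos: [0.5119, -0.1062, 0.0588]
tool_rot: [-180.0, 0.3, 80.7]
force: [-3.2, -4.7, -5.8]
grip_width: 0.0109
grasp_force: 8.0
```

drive_tool:
  moves: [0,0.1,0,0,5,0,0.1,0,0,5]

```text
time_s: 5.25
tool_pos: [0.5131, -0.1064, 0.0587]
tool_rot: [-179.6, 0.4, 80.7]
force: [-10.6, -3.9, 2.6]
grip_width: 0.0111
grasp_force: 8.0
```

drive_tool:
  moves: [0,0.1,0,0,5,0,0.1,0,0,5]

```text
time_s: 5.5
tool_pos: [0.515, -0.1068, 0.0585]
tool_rot: [-179.4, 0.4, 80.7]
force: [-16.5, -2.7, 6.7]
grip_width: 0.014
grasp_force: 8.0
```

drive_tool:
  moves: [0,-0.05,0,0,30,0,-0.1,0,0,40,0,-0.1,0,0,40,0,-0.1,-1.5,0,40,0,-0.1,-3.0,0,60]

```text
time_s: 6.12
tool_pos: [0.517, -0.1019, 0.1807]
tool_rot: [179.9, -0.0, 80.9]
force: [0.9, -0.5, -1.1]
grip_width: 0.044
grasp_force: 0.0
```

```bash
python3 - <<'E'
from h import *
# grasp r=52 from hinge
u=np.array([np.cos(np.deg2rad(-8.7)),np.sin(np.deg2rad(-8.7))]);H=np.array([.5966,.0211])
g=H-.052*u;print(g)
to((*g,.16),-8.7); to((g[0]-.06,g[1]-.05,.17),-8.7)
E
```

```text
[0.54519832 0.02896556]
t 6.125 pos [ 0.517  -0.1019  0.1807] [179.9  -0.   80.9] F [ 0.9 -0.5 -1.1] w 0.044 -> move [3.34 0.18 0.52] 8.96
t 6.125 pos [ 0.517  -0.1019  0.1807] [179.9  -0.   80.9] F [ 0.9 -0.5 -1.1] w 0.044 -> move [ 1.87 -1.1   0.27] 8.96
```

drive_tool:
  moves: [3.3,0.2,0,9,64,3.3,0.2,0,9,64,3.3,0.2,0,9,64,3.3,0.2,0,9,64,3.3,0.2,0,9,64]

```text
time_s: 6.75
tool_pos: [0.5463, 0.0279, 0.1796]
tool_rot: [179.9, -0.1, 29.9]
force: [0.2, -0.1, 0.2]
grip_width: 0.064
grasp_force: 0.0
```

```bash
python3 - <<'E'
from h import *
to((.5452,.029,.17),-8.7)
E
```

```text
t 6.75 pos [0.5463 0.0279 0.1796] [ 1.799e+02 -1.000e-01  2.990e+01] F [ 0.2 -0.1  0.2] w 0.064 -> move [-0.01 -0.04  0.24] 3.86
```

drive_tool:
  moves: [0,0,0,3.9,64,0,0,0,3.9,64,0,0,0,3.9,64,0,0,0,3.9,64,0,0,0,3.9,64]

```text
time_s: 7.38
tool_pos: [0.5461, 0.0273, 0.1795]
tool_rot: [-180.0, -0.1, -8.7]
force: [0.3, -0.4, 1.2]
grip_width: 0.0641
grasp_force: 0.0
```

```bash
python3 - <<'E'
from h import *
o=env.get_obs();to((.5452,.029,.17),-8.7,o)
a,d=env.read_camera("wrist");np.save("w3c",a);cv2.imwrite("pics/w3.png",a[...,::-1])
import pickle;pickle.dump({k:o[k] for k in("tool_pos","tool_rot")},open("o3","wb"))
a,d=env.read_camera("top");t=cv2.resize(a[195:245,350:410],None,fx=6,fy=6,interpolation=cv2.INTER_NEAREST)
w=np.zeros((400,1,3),np.uint8)
b=np.load("w3c.npy");out=np.zeros((600,640,3),np.uint8);out[:300,:360]=t;cv2.imwrite("pics/t3.png",out[:300,:360,::-1])
to((.5452,.029,.17),-8.7)
E
```

```text
t 7.375 pos [0.5461 0.0273 0.1795] [-1.8e+02 -1.0e-01 -8.7e+00] F [ 0.3 -0.4  1.2] w 0.0641 -> move [-0.03 -0.04  0.24] -0.0
t 7.475 pos [0.5457 0.0273 0.1793] [-1.8e+02 -1.0e-01 -8.7e+00] F [-0.   0.  -0.7] w 0.064 -> move [-0.02 -0.04  0.23] 0.0
```

View pics/w3.png

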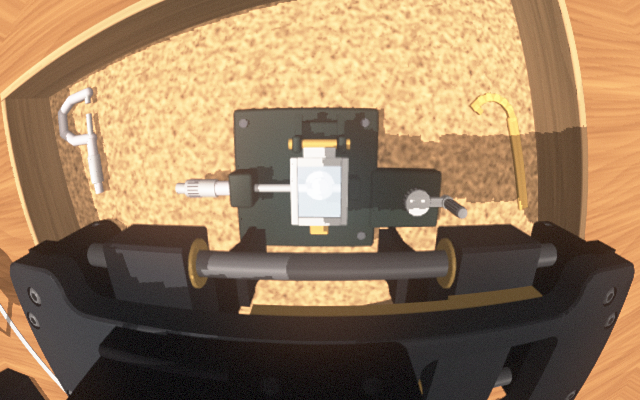

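View pics/t3.png

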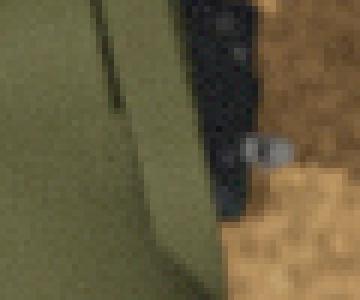

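The wrist view shows the crank arm pointing sideways along the stand's -y, with the hub at (417,203), the handle foot at about (446,202) and its top at about (462,213). The lens is still flat, with frame corners at about (291,157), (349,157), (346,226) and (290,224).

```bash
python3 - <<'E'
from h import *
import pickle;o=pickle.load(open("o3","rb"));a=np.load("w3c.npy")
g=cv2.cvtColor(a,cv2.COLOR_RGB2HSV)
for nm,u,v,z in[("hub",417,203,.045),("hbase",446.5,201.5,.045),("htop",462,213,.083),("bl",234,110,.029),("br",379,110,.029),("lTL",291,157,.091),("TR",349,157,.091),("BR",346,226,.091),("BL",290,224,.091)]:print(nm,wray(u,v,z,o).round(4))
for v in(165,190,215): print(v,[int(x) for x in a[v,284:354].min(-1)])
cv2.imwrite("pics/w3c.png",cv2.resize(a[130:245,270:480],None,fx=3.8,fy=3.8,interpolation=cv2.INTER_CUBIC)[...,::-1])
E
```

```text
hub [ 0.5192 -0.0662  0.045 ]
hbase [ 0.5157 -0.0992  0.045 ]
htop [ 0.5145 -0.1     0.083 ]
bl [0.6409 0.1051 0.029 ]
br [ 0.6171 -0.0407  0.029 ]
lTL [0.5887 0.0475 0.091 ]
TR [0.5815 0.0007 0.091 ]
BR [0.523 0.011 0.091]
BL [0.5321 0.0584 0.091 ]
165 [92, 96, 94, 90, 92, 103, 224, 254, 251, 250, 250, 248, 236, 225, 245, 247, 245, 245, 246, 245, 246, 246, 245, 246, 244, 245, 245, 245, 246, 246, 245, 246, 245, 245, 246, 245, 245, 246, 246, 222, 186, 187, 185, 184, 183, 186, 183, 183, 184, 180, 184, 179, 184, 183, 185, 181, 166, 154, 160, 170, 172, 175, 174, 163, 128, 73, 71, 66, 69, 71]
190 [236, 235, 237, 235, 237, 236, 238, 246, 251, 249, 248, 248, 238, 228, 240, 253, 253, 253, 253, 253, 253, 253, 252, 253, 253, 253, 253, 253, 253, 254, 254, 254, 254, 254, 254, 253, 250, 249, 250, 249, 249, 249, 248, 248, 247, 247, 246, 246, 245, 245, 246, 246, 246, 246, 248, 247, 222, 164, 171, 170, 174, 173, 173, 148, 77, 72, 75, 70, 71, 71]
215 [86, 90, 89, 86, 85, 85, 106, 204, 253, 249, 248, 247, 246, 229, 203, 230, 235, 233, 233, 234, 231, 231, 233, 232, 234, 233, 233, 233, 233, 233, 237, 234, 234, 236, 235, 234, 235, 236, 235, 236, 236, 236, 236, 236, 236, 236, 234, 237, 235, 236, 237, 237, 235, 238, 237, 223, 184, 155, 170, 171, 170, 173, 160, 129, 88, 91, 85, 86, 84, 84]
```

View pics/w3c.png

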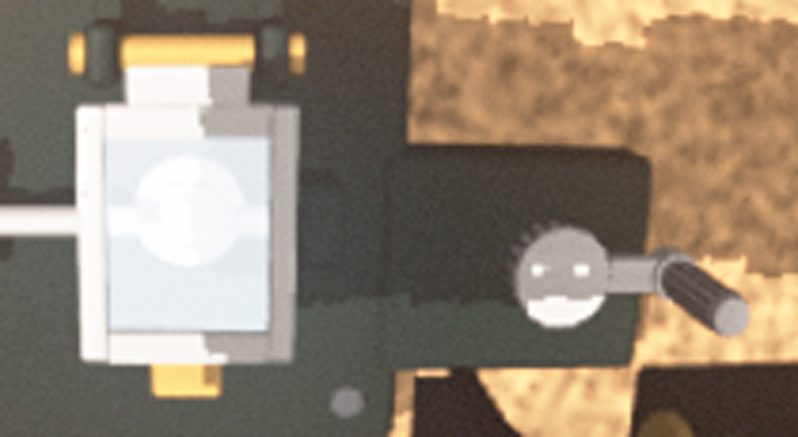

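```bash
python3 - <<'E'
from h import *
to((.5448,.0297,.070),-9)
E
```

```text
t 7.475 pos [0.5457 0.0273 0.1793] [-1.8e+02 -1.0e-01 -8.7e+00] F [-0.   0.  -0.7] w 0.064 -> move [-0.04 -0.06  2.73] 0.03
```

drive_tool:
  moves: [-0.04,-0.06,0.8,0.03,64,-0.04,-0.06,1.6,0.03,64,-0.04,-0.06,2.2,0.03,64,-0.04,-0.06,2.65,0.03,64,-0.04,-0.06,2.7,0.03,64]
  squeeze: 6

```text
time_s: 8.1
tool_pos: [0.5433, 0.0297, 0.0698]
tool_rot: [180.0, 0.1, -9.1]
force: [-0.6, 0.3, -0.2]
grip_width: 0.0639
grasp_force: 0.0
```

drive_tool:
  moves: [0,0,0,0,54,0,0,0,0,54]

```text
time_s: 8.35
tool_pos: [0.5448, 0.0298, 0.0719]
tool_rot: [-180.0, -0.1, -9.1]
force: [0.0, -0.2, -0.5]
grip_width: 0.0557
grasp_force: 0.0
```

drive_tool:
  moves: [0,0,0,0,45,0,0,0,0,45]

```text
time_s: 8.6
tool_pos: [0.5445, 0.03, 0.0714]
tool_rot: [-180.0, -0.1, -9.1]
force: [0.3, 0.7, 2.1]
grip_width: 0.0479
grasp_force: 6.0
```

drive_tool:
  moves: [0.02,0,-0.23,0,45,0.08,0,-0.45,0,45,0.18,0,-0.66,0,45,0.31,0,-0.84,0,45,0.47,0,-1.0,0,45]
  squeeze: 10

```text
time_s: 9.22
tool_pos: [0.5621, 0.0272, 0.1111]
tool_rot: [-180.0, 0.1, -9.1]
force: [-2.2, 3.1, -1.2]
grip_width: 0.0477
grasp_force: 10.0
```

drive_tool:
  moves: [0.19,0,-0.13,0,45,0.4,0,-0.23,0,45,0.51,0,-0.27,0,45,0.62,0,-0.29,0,45,0.62,0,-0.29,0,45]

```text
time_s: 9.85
tool_pos: [0.5879, 0.0231, 0.1227]
tool_rot: [-180.0, -0.1, -9.1]
force: [-0.9, 3.9, 1.9]
grip_width: 0.0479
grasp_force: 10.0
```

```bash
python3 - <<'E'
from h import *
to((.5964,.0213,.124),-9)
a,d=env.read_camera("scene");np.save("s4",d);np.save("s4c",a);cv2.imwrite("pics/s4.png",cv2.resize(a[120:240,240:400],None,fx=5,fy=5,interpolation=cv2.INTER_CUBIC)[...,::-1])
a,d=env.read_camera("wrist");np.save("w4c",a);np.save("w4",d);cv2.imwrite("pics/w4.png",a[...,::-1])
E
```

```text
t 9.85 pos [0.5879 0.0231 0.1227] [-1.8e+02 -1.0e-01 -9.1e+00] F [-0.9  3.9  1.9] w 0.0479 -> move [ 0.22  0.01 -0.03] -0.01
```

View pics/s4.png

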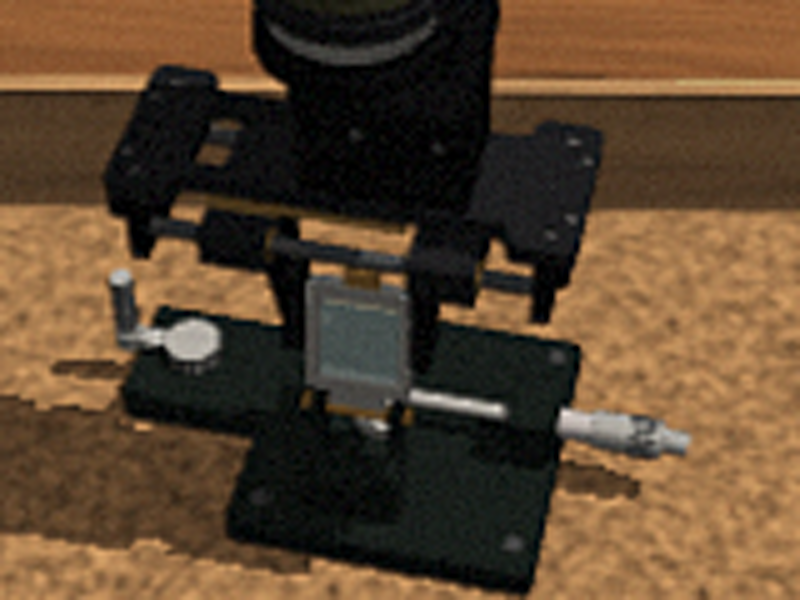

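The scene crop shows the lens frame held by its sides and nearly upright, with its corners at crop (308,275)–(410,405). The crank handle is out along -y. Next I'll fit the lens plane from the depth.

```bash
python3 - <<'E'
from h import *
d=np.load("s4.npy");P=cloud("scene",d)
u0,u1,v0,v1=240+311//5,240+406//5,120+292//5,120+392//5
m=np.zeros(d.shape,bool);m[v0:v1,u0:u1]=1
q=P[m&(d>0)]
u=np.array([np.cos(np.deg2rad(-9)),np.sin(np.deg2rad(-9))])
H=np.array([.5964,.0213])
s=(q[:,:2]-H)@u;z=q[:,2]
k=abs(s-np.median(s))<.015;s=s[k];z=z[k]
for _ in range(4):
    c=np.polyfit(z,s,1);r=s-np.polyval(c,z);k=abs(r)<2.5*r.std();s=s[k];z=z[k]
print(len(s),"lean deg (neg dS/dz = forward)",np.rad2deg(np.arctan(c[0])),"s at hinge z,.14:",np.polyval(c,[.087,.14]),r.std(),z.min(),z.max())
E
```

```text
373 lean deg (neg dS/dz = forward) -10.103160572675282 s at hinge z,.14: [ 0.00187845 -0.0075653 ] 0.0015450050226985803 0.09978257573072373 0.15764367631728188
```

drive_tool:
  moves: [0.1,0,-0.01,0,45,0.22,0,-0.02,0,45,0.22,0,-0.02,0,45,0.22,0,-0.02,0,45,0.22,0,-0.02,0,45]

```text
time_s: 10.58
tool_pos: [0.5962, 0.0217, 0.1233]
tool_rot: [-180.0, -0.1, -9.1]
force: [0.8, 6.2, 1.1]
grip_width: 0.0479
grasp_force: 10.0
```

```bash
cat > fit.py <<'E'
from h import *
to((.5964,.0213,.124),-9)
u=np.array([np.cos(np.deg2rad(-9)),np.sin(np.deg2rad(-9))]);H=np.array([.5964,.0213])
for i in range(3):
    a,d=env.read_camera("scene");P=cloud("scene",d);np.save("s5c",a)
    s=(P[...,:2]-H)@u;y=(P[...,:2]-H)@np.array([-u[1],u[0]]);z=P[...,2]
    m=(d>0)&(abs(s)<.012)&(abs(y)<.022)&(z>.1)&(z<.154);s=s[m];z=z[m]
    for _ in range(4):
        c=np.polyfit(z,s,1);r=s-np.polyval(c,z);k=abs(r)<2.5*r.std();s=s[k];z=z[k]
    print(len(s),np.rad2deg(np.arctan(c[0])),np.polyval(c,[.087,.14]),r.std())
E
python3 fit.py
```

```text
t 10.575 pos [0.5962 0.0217 0.1233] [-1.8e+02 -1.0e-01 -9.1e+00] F [0.8 6.2 1.1] w 0.0479 -> move [ 0.01  0.01 -0.02] -0.01
326 -1.762054587612206 [0.00252836 0.0008979 ] 0.0014911829166874434
323 -1.7570611467400359 [0.00248518 0.00085934] 0.0013930814048044413
321 -1.5822031820940237 [0.00235605 0.0008921 ] 0.0014764273795619418
```

drive_tool:
  moves: [0.03,-0.02,0,0,45,0.03,-0.02,0,0,45,0.03,-0.02,0,0,45,0.03,-0.02,0,0,45]

```text
time_s: 11.22
tool_pos: [0.5969, 0.0217, 0.1232]
tool_rot: [180.0, 0.0, -9.1]
force: [-1.2, 3.5, 3.5]
grip_width: 0.0476
grasp_force: 10.0
```

```bash
python3 fit.py
```

```text
t 11.225 pos [0.5969 0.0217 0.1232] [180.    0.   -9.1] F [-1.2  3.5  3.5] w 0.0476 -> move [-0.01  0.01 -0.02] -0.01
307 -0.9184772531110967 [0.00254829 0.00169861] 0.0013445681206546056
305 -1.0411501019356286 [0.00262322 0.00166003] 0.0013238875110831183
314 -0.6212537874780786 [0.00229923 0.00172453] 0.001456535958300384
```

```bash
python3 -c "
from cell import env
print(env.sign_off())"
```

```text
the job is handed in; nothing more can be done
None
```

The crank is wound anticlockwise to its end stop, and the lens stands upright to within about 1° by the depth camera, its frame still held by the sides at 10 N; the job was handed in at about 11.4 s.

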